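# Reset the tripped breaker of the bench supply box

### The job

The breaker on the bench supply box has tripped: its lever hangs midway. Squeeze the two side clips of the splash cover together, draw the cover off and set it down (not drop it) on the worktop, open side down. Then reset the breaker: push the lever fully down to off first, and only then throw it fully up to on, where it must stay; leave the bottle and the timer where they stand.

Things in the scene. Friction and masses are not known exactly. Their poses are not given: they have to be found in the camera images.
- supply_box: Light grey sheet-metal supply box, fixed on the worktop, 230 mm wide, 184 mm deep, 215 mm high, with a sloping operating face below an overhanging flat top. Level frame: x from the front to the rear, y left, z up; origin on the worktop (z = 0) below the middle of the operating face. The front is at x = -66 mm, the rear at x = +118 mm.
- face: The operating face; origin in its middle, 80 mm above the worktop. z = its outward normal, 35 degrees from vertical, leaning to the front; x up-slope (35 degrees over level, to the rear), y left. It runs from x = -80 to +92 mm. On it a black breaker front (105 long, 34 wide, 44 at the ends, 12 high), steel catch brackets at y = +-(30 to 38), 8.5 high, and white sockets farther out, 6 high.
- overhang_edge (a point): Middle of the lower front edge of the box's overhanging top (203 to 215 mm above the worktop, whole width). In the face frame this edge is 86 mm up-slope and 90 mm out. It bars a gripper that points straight down from the lever's on place; point along the face's normal (tilted 35 degrees).
- cover: Loose grey clip-on splash cover over the breaker: open box 112 mm long (x), 52 wide (y), 56 high (z), walls 2.5, 0.11 kg. Origin at the centre of its open underside, z toward its closed top; clipped on, its frame is that of the face, with 1 mm of play. It draws off along its z, past the 46 mm high lever, once both clips are squeezed; hold it by the clips.
- clip_l (a joint): How far the cover's left (+y) spring clip is pressed in, m: 0 free (hooked under its bracket), above 0.0035 unhooked, 0.005 fully in, flush with the side wall. It has a ribbed pad, 30 mm long (x, about the cover's middle), 18 to 48 mm above the underside, its outer face 31 mm from the middle (62 mm over both pads, 52 pressed); 7 N each when fully in.
- clip_r (a joint): The same for the right (-y) clip of the cover.
- lever (a joint): Angle of the breaker's grey lever, rad: 0 tripped (midway, square to the face), -0.45 fully off (down-slope, to the front), +0.45 fully on (up-slope, to the rear), stops at +-0.46. Friction holds it where it is left; but while tripped a spring throws it back from on to midway. Only pushing it fully off (below -0.37) engages the latch, after which on holds.
- lever_axis (a point): Middle of the axis about which the lever turns: 16 mm behind the middle of the face, along the face's y.
- lever_tip (a point): Middle of the lever's end, 62 mm from its axis (46 mm out of the face while tripped). The lever is a bar 20 mm wide (y) and 11 mm thick; it can be pinched by its sides or pushed. Moving it takes 1 to 2 N there, the last part to off 4 to 6 N, forcing it on against the trip spring up to 8 N.
- stain_bottle: Bystander, loose: amber bottle with black cap, 45 mm across, 90 mm high, to the right of the box; origin at the centre of its underside.
- lab_timer: Bystander, loose: white bench timer, 44 x 64 x 56 mm, to the left of the box; origin at the centre of its underside. Clear worktop for the cover lies beside the box's front half (about 190 mm left or right of its middle, 60 mm to the front); a carton of wipes, fixed clutter 82 mm high, stands farther right.
Not all that is in view belongs to the job. What is shaped like the cover but red is not meant.

How it is judged:
By the outcome, as a careful person would: the job done as asked, in the order asked, and still so for the second after the job is handed in, with the robot touching nothing.
It also fails if it takes over 61 s, if anything falls off the work surface, if the arm or the gripper's body presses on something with over 40 N, if the wrist force passes 120 N, or if a joint passes its speed limit or range.

### The arm

A 6-joint arm with a two-finger parallel gripper is mounted at the origin on a cart in front of the work surface, level with it; the furniture and walls round the work are solid. World frame = base frame: x ahead of the robot, y to its left, z up, the work surface at z = 0. Lengths are in m, angles in rad, forces in N, time in s.
With the tool pointing down it reaches from about 0.3 to 0.875 m from the base axis. Payload 6.4 kg.
Tool frame: the origin (TCP) lies between the finger pads; the fingertips stand ctrl.finger_overhang ahead of it and the grasp point (between the pads) lies 8 mm behind it (ctrl.finger_overhang is the distance from the TCP to the fingertips, in m); z points along the fingers, y is the line along which they close (so a half turn about z gives the same grasp; the last joint's range is limited). The gripper opens to 85 mm and grips with 20 to 120 N. Pads are 22 mm wide; open, the fingers measure 114 mm over their backs; the gripper's body (76 mm by 85 mm) begins 54 mm behind the grasp point. The pads swing forward as they close: fully open they stand 13 mm farther back than shut.
Start: joints at [1.121, 0.181, 1.607, -0, 1.354, -0.206], TCP at [0.139, 0.558, 0.242] pointing down, gripper open.
Joint ranges: [-2.99, 2.99], [-0.89, 2.07], [0.3, 2.58], [-1.14, 4.28], [0, 2.63], [-3.12, 3.12]. Speed limits (rad/s): [2.57, 2.57, 3.01, 3.14, 3.14, 3.14].

### API

Orientations are given as a unit quaternion [w, x, y, z].
In Python, from workcell import ctrl gives the robot as it stands.
- The arm moves only by the tool apply_moves, never from a script. Its argument "targets" is a list of rows, each a list of 7 numbers: the shift along the tool's x, y, z in mm, then the turn, a rotation vector about the tool's x, y, z in rad, then the closure, from 0 (fully open) to 1 (shut). A call has 1 to 5 rows; each row shifts and turns the commanded pose from where the row before left it, along the tool's axes as they then stand; what a row does not reach is not made up. A row lasts 1/10 s, in which the tool goes at most 50 mm and 8.59 degrees, less where a joint would pass 70% of its speed; a pose out of reach is approached as far as the arm can. A call is refused whole if a number of a shift passes 50 or a number of a turn 0.15, either way. A call with a gripper value outside its range is refused whole. The fingers move at their own pace and stop on an object; the grip force is fixed at half the most. Time passes only in rows, so rows that do not move let the fingers close. It gives the time, the measured TCP pose, the force, the opening and the grip force at its end, in the units of the state.
- ctrl.observe(): the state, without advancing time (a new reading comes with each control period).
- ctrl.get_image(name): name is "scene" or "top"; returns a dict with "color" (400x640x3 uint8, blue, green, red), "vertical_fov" (degrees; the focal length in pixels is half the picture's height over the tangent of half this angle, whatever the lens; pixels are square), "cx", "cy" (the principal point, pixels), "distortion" ([k1, k2, p1, p2, k3] as OpenCV has them; the pictures are not rectified), "extrinsics" (4x4, takes a point from camera to world coordinates). Camera axes: x right, y down, z forward; pixel columns grow to the right and rows downward; lengths in m; the calibration is good to about 2 mm. A picture is of the moment at which its call begins. There is no depth.
- ctrl.hand_in(): hands the job in; it is judged then, once.
The state is a dict: "time": time; "joints": joint angles; "dq": joint speeds; "joint_efforts": joint torques, N m; "tool_pos": TCP position; "tool_rot": TCP orientation; "ft_force": force on the tool from outside, world axes, zero at the start; "wrist_torque": the same for the moment, N m; "finger_gap": opening from 0.0 (shut) to 1.0 (fully open); "grip_force": force on a finger pad.
Only numpy, scipy, OpenCV 4.12 (cv2) and the standard library are available. Lean on these libraries where they do the work, as an engineer would, in place of code of your own. Each camera call takes 0.05 s, during which the arm holds its last target. There are 200 camera calls.

## Working session

There is one attempt and no reset: what is moved stays moved. The work goes in short steps, Python scripts to look and compute and a tool call to move; the robot and the scene stay as the last step left them, time stands still between calls to the robot, and variables do not carry over. Pictures are saved under pics/ and viewed, at most 10 in all, crops included, and the job is handed in when it is done.

Besides the shell and the picture viewer there is one more tool, called as name(argument=value, ...), one argument or row to a line, values as JSON. apply_moves: Moves the arm, as the interface text tells. Its arguments: {"type":"object","properties":{"targets":{"type":"array","items":{"type":"array","items":{"type":"number"}}}},"required":["targets"]}

```bash
ls; mkdir -p pics; python3 - <<'E'
from workcell import ctrl
import cv2,pickle
d={}
for n in("scene","top"):
    r=ctrl.get_image(n); d[n]=r; cv2.imwrite(f"pics/{n}0.png",r["color"])
    print(n,r["vertical_fov"],r["cx"],r["cy"],r["distortion"],r["extrinsics"])
pickle.dump(d,open("im0.pkl","wb"))
print(ctrl.observe(),ctrl.finger_overhang)
E
```

```text
pics
scene 49.96154066852586 322.9950784663067 210.70618539059046 [-0.03847574  0.          0.          0.          0.        ] [[ 0.84797155 -0.35141891  0.39679844  0.25769501]
 [-0.52961951 -0.59163448  0.60784193 -0.44850153]
 [ 0.02115249 -0.72558486 -0.68780752  0.72823462]
 [ 0.          0.          0.          1.        ]]
top 47.225855763250024 317.64410612917544 204.67685730652423 [-0.08873971  0.          0.          0.          0.        ] [[-0.01010569 -0.99340004  0.11425511  0.47699049]
 [-0.99993796  0.00950407 -0.00580911  0.1037942 ]
 [ 0.00468489 -0.11430673 -0.99343446  1.21269219]
 [ 0.          0.          0.          1.        ]]
{'time': 0.1, 'joints': array([ 1.12069424e+00,  1.81439016e-01,  1.60789411e+00,  1.41093601e-05,
        1.35378102e+00, -2.06284230e-01]), 'dq': array([-0.00177398, -0.00168811, -0.00136351, -0.00181316, -0.00083303,
        0.00025415]), 'joint_efforts': array([-2.46184190e-04, -4.45880055e+01, -3.52235091e+01, -3.09049310e-04,
        4.15016271e-03,  1.80548551e-05]), 'tool_pos': array([0.13857419, 0.55757422, 0.24149653]), 'tool_rot': array([-2.51734103e-04,  1.21608666e-01,  9.92577833e-01, -7.17922030e-04]), 'ft_force': array([-0.28940732, -0.36501586, -0.08447558]), 'wrist_torque': array([-0.04473731, -0.01211906,  0.02318901]), 'grip_force': 0.0, 'finger_gap': 1.0042802720981003} 0.011
```

View pics/scene0.png

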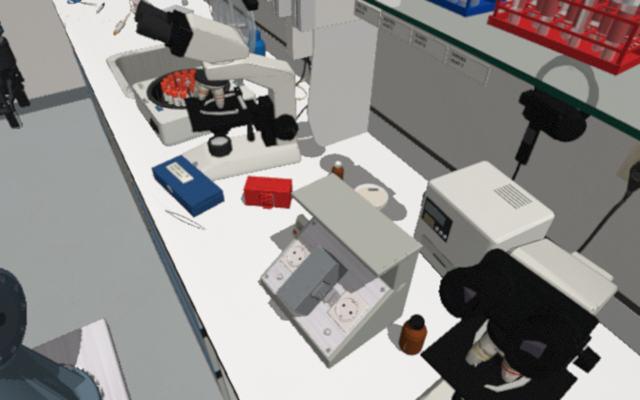

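View pics/top0.png

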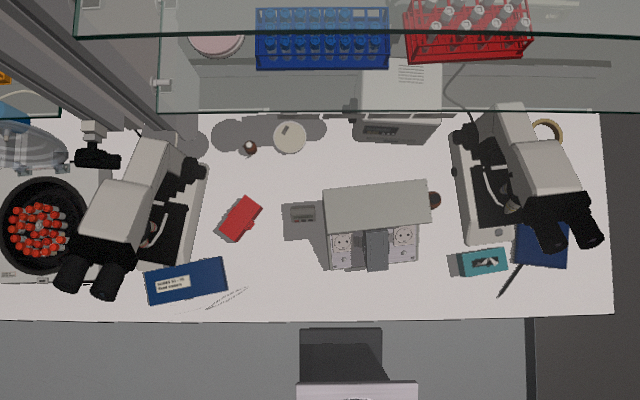

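The scene holds these lookalikes for the cover:
- The grey cover on the box face, scene (310,280), top (377,250). I choose this one because it is grey and sits over the breaker.
- The red cover-shaped block, scene (268,192), top (240,217). This is the decoy.
- The grey or white timer, top (303,212).
- The blue boxes, scene (188,185) and top (187,281).
- The teal carton, top (482,262).

The amber bottle is at scene (413,335), top (434,200). I'll check the choice in one close crop.

```bash
python3 - <<'E'
import cv2,pickle,numpy as np
d=pickle.load(open("im0.pkl","rb"))
a=cv2.resize(d["scene"]["color"][170:370,250:430],None,fx=2.8,fy=2.8,interpolation=cv2.INTER_CUBIC)[:,:]
b=cv2.resize(d["top"]["color"][170:280,315:445],None,fx=2.2,fy=2.2,interpolation=cv2.INTER_CUBIC)
c=np.zeros((560,800,3),np.uint8);c[:a.shape[0],:a.shape[1]]=a;c[:b.shape[0],506:506+b.shape[1]]=b
cv2.imwrite("pics/c1.png",c);print(a.shape,b.shape)
E
```

```text
(560, 504, 3) (242, 286, 3)
```

View pics/c1.png

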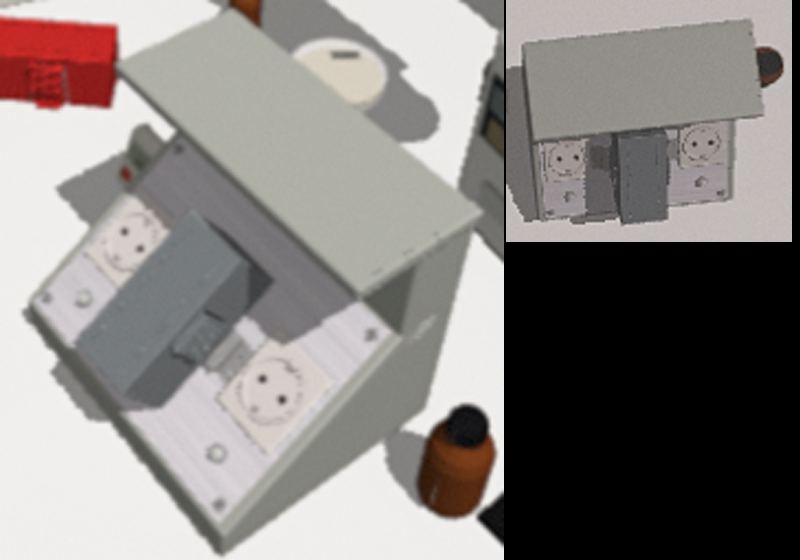

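The crop confirms the choice: a grey cover with a ribbed clip pad at crop (205,335), sitting on the sloping face under the overhang. The red block at crop (60,65) is the decoy. Next I fit the box pose to the corner pixels.

```bash
cat > h.py <<'E'
import cv2,numpy as np
from scipy.spatial.transform import Rotation as R
from scipy.optimize import least_squares
def K(r):
    f=200/np.tan(np.radians(r["vertical_fov"]/2)); return np.array([[f,0,r["cx"]],[0,f,r["cy"]],[0,0,1]])
def ray(r,px,z):
    u=cv2.undistortPoints(np.array(px,float).reshape(-1,1,2),K(r),r["distortion"])[:,0]
    E=r["extrinsics"]; v=np.c_[u,np.ones(len(u))]@E[:3,:3].T; o=E[:3,3]
    return o+v*((z-o[2])/v[:,2])[:,None]
def proj(r,P):
    E=np.linalg.inv(r["extrinsics"])
    return cv2.projectPoints(np.array(P,float).reshape(-1,1,3),cv2.Rodrigues(E[:3,:3])[0],E[:3,3],K(r),r["distortion"])[0][:,0]
c,s=np.cos(np.radians(35)),np.sin(np.radians(35))
F=np.array([[c,0,-s],[0,1,0],[s,0,c]])  # face axes in level frame
def f2l(p): return np.array(p)@F.T+[0,0,.08]
E
python3 - <<'E'
from h import *
import pickle
d=pickle.load(open("im0.pkl","rb"));S,T=d["scene"],d["top"]
s_=np.array([[120,65],[230,8],[482,213],[358,298]])/2.8+[250,170]-.0
t_=(np.array([[533,137],[523,43],[752,19],[763,113]])-[506,0])/2.2+[315,170]
top=np.array([[.0188,.115,.215],[.118,.115,.215],[.118,-.115,.215],[.0188,-.115,.215]])
cv=f2l([[.056,.026,.056],[.056,-.026,.056],[-.056,-.026,.056],[-.056,.026,.056]])
cs=np.array([[192,210],[250,262],[125,402],[77,343]])/2.8+[250,170]
W=lambda q,P:np.c_[q[0]+np.cos(q[2])*P[:,0]-np.sin(q[2])*P[:,1],q[1]+np.sin(q[2])*P[:,0]+np.cos(q[2])*P[:,1],P[:,2]]
print(ray(S,s_,.215).round(3),ray(T,t_,.215).round(3))
fs=lambda q:np.r_[proj(S,W(q,top))-s_, proj(S,W(q,cv))-cs]
ft=lambda q:proj(T,W(q,top))-t_
for f in(fs,ft,lambda q:np.r_[fs(q),ft(q)]):
    o=least_squares(lambda q:f(q).ravel(),[.6,0,0]);print(o.x.round(4));
print(f(o.x).round(1)); q=o.x; np.save("box.npy",q)
# timer/bottle
for n,r in d.items():
    h=cv2.cvtColor(r["color"],cv2.COLOR_BGR2HSV)
cap=ray(T,[[435,199]],.09); print("cap",cap, "timer", ray(T,[[303,212]],.056), "red",ray(T,[[240,217]],.05),"carton",ray(T,[[459,254],[505,247],[508,271],[462,276]],.082).round(3))
E
```

```text
[[ 0.531  0.072  0.215]
 [ 0.625  0.086  0.215]
 [ 0.647 -0.147  0.215]
 [ 0.549 -0.159  0.215]] [[ 0.531  0.078  0.215]
 [ 0.625  0.086  0.215]
 [ 0.648 -0.145  0.215]
 [ 0.552 -0.153  0.215]]
[ 0.521  -0.0448  0.1016]
[ 0.521  -0.0399  0.0932]
[ 0.5212 -0.0435  0.1019]
[[-1.6  0.3]
 [ 1.7  0.4]
 [ 0.9 -1.1]
 [ 0.4 -2.1]
 [-0.2  0.3]
 [-2.4 -0.1]
 [-0.8 -1.4]
 [-0.3 -0.3]
 [ 2.2  1.2]
 [ 1.6 -0.8]
 [ 0.2 -1.2]
 [ 1.4  0.3]]
cap [[ 0.61755083 -0.19529848  0.09      ]] timer [[0.5916536  0.13441766 0.056     ]] red [[0.58091853 0.29568663 0.05      ]] carton [[ 0.48  -0.253  0.082]
 [ 0.496 -0.371  0.082]
 [ 0.436 -0.376  0.082]
 [ 0.426 -0.258  0.082]]
```

```bash
cat >> h.py <<'E'
def box():
    q=np.load("box.npy"); return R.from_euler("z",q[2]).as_matrix(),np.array([q[0],q[1],0])
def st(): 
    from workcell import ctrl; return ctrl.observe()
def face_target(p):   # TCP target in face frame (m) -> world pose, tool z against the normal
    B,o=box(); Fw=B@F; return B@f2l(p)+o, Fw@np.diag([-1,1,-1])
def down_target(p,yaw=0):
    B,o=box(); return B@np.array(p)+o, B@R.from_euler("z",yaw).as_matrix()@np.diag([-1,1,-1])
def delta(t):
    P,Q=t; o=st(); w=o["tool_rot"]; C=R.from_quat(np.r_[w[1:],w[0]]).as_matrix()
    rv=R.from_matrix(C.T@Q).as_rotvec(); B,bo=box()
    print("t",round(o["time"],2),"rotvec",rv.round(4),"shift cur-tool mm",(C.T@(P-o["tool_pos"])*1e3).round(1),"shift target-tool mm",(Q.T@(P-o["tool_pos"])*1e3).round(1))
    pf=F.T@(B.T@(o["tool_pos"]-bo)-[0,0,.08])
    print("tcp world",o["tool_pos"].round(4),"face mm",(pf*1e3).round(1),"force face",((B@F).T@o["ft_force"]).round(1),"gap",round(o["finger_gap"],3),"grip",round(o["grip_force"],1))
E
python3 -c "
from h import *
delta(face_target([0,0,.15]))"
```

```text
t 0.1 rotvec [-0.107  -0.6053 -0.3344] shift cur-tool mm [-435.5 -520.    39.3] shift target-tool mm [-169.1 -636.9  165.6]
tcp world [0.1386 0.5576 0.2415] face mm [-169.1  636.9  315.6] force face [-0.3 -0.3  0.1] gap 1.004 grip 0.0
```

apply_moves(
  targets=[
    [-20,-40,0,-0.021,-0.121,-0.067,0],
    [-20,-40,0,-0.021,-0.121,-0.067,0],
    [-20,-40,0,-0.021,-0.121,-0.067,0],
    [-20,-40,0,-0.021,-0.121,-0.067,0],
    [-20,-40,0,-0.021,-0.121,-0.067,0],
  ],
)

```text
time: 0.6
tool_pos: [0.2124, 0.3478, 0.2625]
tool_rot: [0.302, -0.051, 0.952, 0.015]
ft_force: [0.4, -1.7, 1.1]
finger_gap: 1.0
grip_force: 0.0
```

```bash
python3 -c "
from h import *
delta(face_target([0,0,.15]))"
```

```text
t 0.6 rotvec [-0.0002  0.0045  0.0048] shift cur-tool mm [-111.7 -421.2  153.4] shift target-tool mm [-114.4 -420.7  152.8]
tcp world [0.2124 0.3478 0.2625] face mm [-114.4  420.7  302.8] force face [ 0.8 -1.7  0.8] gap 1.0 grip 0.0
```

apply_moves(
  targets=[
    [-12,-46,17,0,0,0,0],
    [-12,-46,17,0,0,0,0],
    [-12,-46,17,0,0,0,0],
    [-12,-46,17,0,0,0,0],
    [-12,-46,17,0,0,0,0],
  ],
)

```text
time: 1.1
tool_pos: [0.3127, 0.1724, 0.2322]
tool_rot: [0.294, -0.048, 0.954, 0.014]
ft_force: [-0.4, 0.1, -0.1]
finger_gap: 0.998
grip_force: 0.0
```

apply_moves(
  targets=[
    [-13,-46,17,0,0,0,0],
    [-13,-46,17,0,0,0,0],
    [-13,-46,17,0,0,0,0],
    [-13,-46,17,0,0,0,0],
    [0,0,0,0,0,0,0],
  ],
)

```text
time: 1.6
tool_pos: [0.3952, 0.0296, 0.2079]
tool_rot: [0.287, -0.04, 0.957, 0.01]
ft_force: [0.1, 1.0, -0.7]
finger_gap: 1.0
grip_force: 0.0
```

```bash
python3 -c "
from h import *
delta(face_target([0,0,.15]))"
```

```text
t 1.6 rotvec [-0.0141 -0.029  -0.0135] shift cur-tool mm [-25.  -84.9  23. ] shift target-tool mm [-23.2 -85.5  22.5]
tcp world [0.3952 0.0296 0.2079] face mm [-23.2  85.5 172.5] force face [-0.2  1.  -0.7] gap 1.0 grip 0.0
```

apply_moves(
  targets=[
    [-8,-29,7,-0.014,-0.029,-0.013,0],
    [-8,-29,7,0,0,0,0],
    [-8,-28,8,0,0,0,0],
    [0,0,0,0,0,0,0],
  ],
)

```text
time: 2.0
tool_pos: [0.4359, -0.0459, 0.2033]
tool_rot: [0.3, -0.054, 0.952, 0.019]
ft_force: [0.5, -0.6, -0.1]
finger_gap: 1.0
grip_force: 0.0
```

```bash
python3 - <<'E'
from h import *
from workcell import ctrl
delta(face_target([0,0,.15]))
B,o=box()
ims=[]
for n in("scene","top"):
    r=ctrl.get_image(n); im=r["color"].copy()
    pts={"c":[[.056,.026,.056],[.056,-.026,.056],[-.056,-.026,.056],[-.056,.026,.056]],"pad":[[.015,-.031,.048],[.015,-.031,.018],[-.015,-.031,.018],[-.015,-.031,.048]]}
    u0=(240,170,200,190) if n=="scene" else (320,170,130,110)
    x,y,w,h=u0; k=3 if n=="scene" else 1.5
    im=cv2.resize(im[y:y+h,x:x+w],None,fx=k,fy=k,interpolation=cv2.INTER_CUBIC)
    for P in pts.values():
        for p in proj(r,f2l(P)@B.T+o): cv2.circle(im,tuple(((p-[x,y]+.5)*k).astype(int)),2,(0,255,0) ,-1)
    for p in proj(r,[st()["tool_pos"]]): cv2.circle(im,tuple(((p-[x,y]+.5)*k).astype(int)),3,(255,0,255) ,-1)
    ims.append(im)
a,b=ims;c=np.zeros((570,800,3),np.uint8);c[:a.shape[0],:a.shape[1]]=a;c[:b.shape[0],602:602+b.shape[1]]=b[:,:198]
cv2.imwrite("pics/c2.png",c)
E
```

```text
t 2.0 rotvec [ 0.0095 -0.0009  0.0087] shift cur-tool mm [ 1.1 -6.3 -0.2] shift target-tool mm [ 1.  -6.3 -0.1]
tcp world [ 0.4359 -0.0459  0.2033] face mm [  1.    6.3 149.9] force face [ 0.3 -0.7 -0.4] gap 1.0 grip 0.0
```

View pics/c2.png

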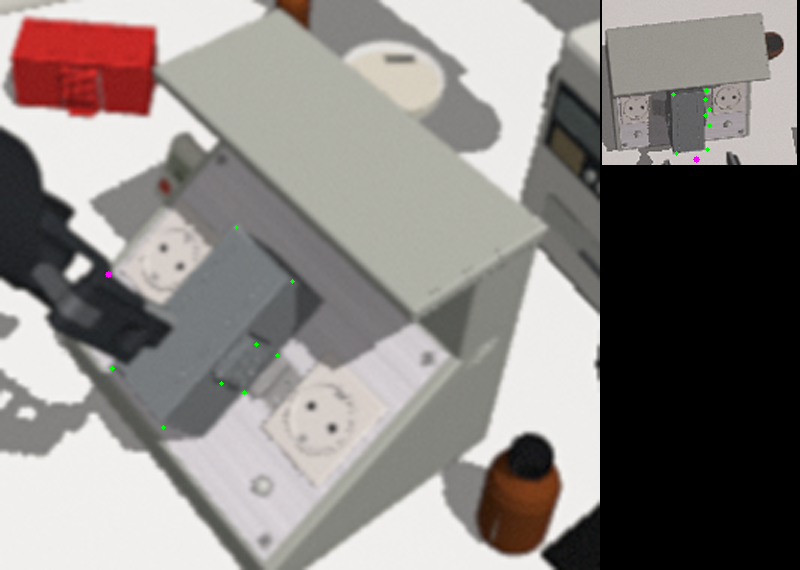

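The dots lie on the cover corners in both views. The pad dots sit about 2 mm to the right of the pad at crop (240,360), so I'll move the box 1.5 mm to +y. The gripper is free and aligned in front of the face.

```bash
python3 -c "
import numpy as np
q=np.load('box.npy');q[1]=-.042;np.save('box.npy',q)"
```

apply_moves(
  targets=[
    [1,-5,0,0.009,-0.001,0.008,0],
    [0,0,20,0,0,0,0],
    [0,0,30,0,0,0,0],
    [0,0,20,0,0,0,0],
    [0,0,0,0,0,0,0],
  ],
)

```text
time: 2.6
tool_pos: [0.4739, -0.0424, 0.1436]
tool_rot: [0.299, -0.052, 0.953, 0.017]
ft_force: [-0.3, -0.3, -0.6]
finger_gap: 1.001
grip_force: 0.0
```

```bash
python3 -c "
from h import *
delta(face_target([0,0,.023]))"
```

```text
t 2.6 rotvec [ 0.0056 -0.002   0.0044] shift cur-tool mm [-2.2 -4.8 56.1] shift target-tool mm [-2.1 -4.4 56.1]
tcp world [ 0.4739 -0.0424  0.1436] face mm [-2.1  4.4 79.1] force face [-0.7 -0.3 -0.3] gap 1.001 grip 0.0
```

apply_moves(
  targets=[
    [-2,-4,0,0.005,-0.002,0.004,0],
    [0,0,0,0,0,0,0],
  ],
)

```text
time: 2.8
tool_pos: [0.4775, -0.0488, 0.1485]
tool_rot: [0.303, -0.048, 0.952, 0.013]
ft_force: [0.1, -0.6, 0.1]
finger_gap: 1.001
grip_force: 0.0
```

```bash
python3 -c "
from h import *
delta(face_target([0,0,.023]))"
```

```text
t 2.8 rotvec [-0.0049  0.0057  0.0011] shift cur-tool mm [ 3.4  2.7 58.4] shift target-tool mm [ 3.1  2.4 58.5]
tcp world [ 0.4775 -0.0488  0.1485] face mm [ 3.1 -2.4 81.5] force face [ 0.  -0.6  0.1] gap 1.001 grip 0.0
```

apply_moves(
  targets=[
    [0,0,0,0,0,0,0],
  ],
)

```text
time: 2.9
tool_pos: [0.4774, -0.049, 0.1484]
tool_rot: [0.303, -0.048, 0.952, 0.013]
ft_force: [-0.1, 0.4, 0.1]
finger_gap: 1.001
grip_force: 0.0
```

apply_moves(
  targets=[
    [0,0,0,0,0,0,0],
  ],
)

```text
time: 3.0
tool_pos: [0.4773, -0.049, 0.148]
tool_rot: [0.303, -0.048, 0.952, 0.013]
ft_force: [0.7, -0.1, -0.3]
finger_gap: 1.001
grip_force: 0.0
```

apply_moves(
  targets=[
    [0,0,0,0,0,0,0],
  ],
)

```text
time: 3.1
tool_pos: [0.4772, -0.0489, 0.1476]
tool_rot: [0.303, -0.048, 0.952, 0.013]
ft_force: [0.3, 0.5, -0.1]
finger_gap: 0.996
grip_force: 0.0
```

```bash
python3 -c "
from h import *
from workcell import ctrl
for i in range(6):
    delta(face_target([0,0,.023])); print(st()['joints'].round(4))
    if i>1: ctrl.get_image('top')"
```

```text
t 3.1 rotvec [-0.0044  0.0045  0.0001] shift cur-tool mm [ 2.5  2.6 57.9] shift target-tool mm [ 2.3  2.3 57.9]
tcp world [ 0.4772 -0.0489  0.1476] face mm [ 2.3 -2.3 80.9] force face [ 0.2  0.5 -0.3] gap 0.996 grip 0.0
[-0.6085 -0.2626  2.3727  0.6665  0.648  -2.7425]
t 3.1 rotvec [-0.0044  0.0045  0.0001] shift cur-tool mm [ 2.5  2.6 57.9] shift target-tool mm [ 2.3  2.3 57.9]
tcp world [ 0.4772 -0.0489  0.1476] face mm [ 2.3 -2.3 80.9] force face [ 0.2  0.5 -0.3] gap 0.996 grip 0.0
[-0.6085 -0.2626  2.3727  0.6665  0.648  -2.7425]
t 3.1 rotvec [-0.0044  0.0045  0.0001] shift cur-tool mm [ 2.5  2.6 57.9] shift target-tool mm [ 2.3  2.3 57.9]
tcp world [ 0.4772 -0.0489  0.1476] face mm [ 2.3 -2.3 80.9] force face [ 0.2  0.5 -0.3] gap 0.996 grip 0.0
[-0.6085 -0.2626  2.3727  0.6665  0.648  -2.7425]
t 3.15 rotvec [-0.0042  0.0042  0.    ] shift cur-tool mm [ 2.4  2.5 57.7] shift target-tool mm [ 2.1  2.3 57.8]
tcp world [ 0.4771 -0.0488  0.1474] face mm [ 2.1 -2.3 80.8] force face [ 0.4  0.2 -0.2] gap 0.998 grip 0.0
[-0.6085 -0.2621  2.3727  0.6666  0.6479 -2.7425]
t 3.2 rotvec [-0.0039  0.004  -0.0001] shift cur-tool mm [ 2.2  2.4 57.6] shift target-tool mm [ 2.   2.2 57.6]
tcp world [ 0.4771 -0.0487  0.1472] face mm [ 2.  -2.2 80.6] force face [ 0.4  0.8 -0.4] gap 1.001 grip 0.0
[-0.6084 -0.2617  2.3728  0.6666  0.6478 -2.7425]
t 3.25 rotvec [-0.0038  0.0038 -0.0002] shift cur-tool mm [ 2.1  2.4 57.5] shift target-tool mm [ 1.9  2.2 57.6]
tcp world [ 0.4771 -0.0487  0.1471] face mm [ 1.9 -2.2 80.6] force face [-0.2 -0.7 -0.3] gap 1.001 grip 0.0
[-0.6083 -0.2614  2.3727  0.6667  0.6478 -2.7425]
```

apply_moves(
  targets=[
    [1,2,15,-0.004,0.004,0,0],
    [1,0,20,0,0,0,0],
    [0,0,15,0,0,0,0],
    [0,0,0,0,0,0,0],
    [0,0,0,0,0,0,0],
  ],
)

```text
time: 3.8
tool_pos: [0.5035, -0.0435, 0.1045]
tool_rot: [0.3, -0.049, 0.953, 0.016]
ft_force: [0.1, 0.7, 0.3]
finger_gap: 0.999
grip_force: 0.0
```

```bash
python3 -c "
from h import *
delta(face_target([0,0,.023]))"
```

```text
t 3.8 rotvec [ 0.0016 -0.0016 -0.0004] shift cur-tool mm [-0.6 -0.3  7.3] shift target-tool mm [-0.5 -0.3  7.3]
tcp world [ 0.5035 -0.0435  0.1045] face mm [-0.5  0.3 30.3] force face [0.3 0.7 0.1] gap 0.999 grip 0.0
```

apply_moves(
  targets=[
    [0,0,7,0.001,-0.001,0,0],
    [0,0,0,0,0,0,0.2],
    [0,0,0,0,0,0,0.4],
    [0,0,0,0,0,0,0.6],
    [0,0,0,0,0,0,0.6],
  ],
)

```text
time: 4.3
tool_pos: [0.5075, -0.0427, 0.0994]
tool_rot: [0.301, -0.049, 0.952, 0.016]
ft_force: [-6.2, 4.1, 7.6]
finger_gap: 0.596
grip_force: 60.4
```

apply_moves(
  targets=[
    [0,0,0,0,0,0,0.7],
    [0,0,0,0,0,0,0.7],
    [0,0,0,0,0,0,0.7],
    [0,0,0,0,0,0,0.7],
  ],
)

```text
time: 4.7
tool_pos: [0.5075, -0.0427, 0.0994]
tool_rot: [0.301, -0.049, 0.952, 0.016]
ft_force: [-5.2, 3.6, 7.4]
finger_gap: 0.599
grip_force: 60.5
```

```bash
python3 -c "
from h import *
delta(face_target([0,0,.023]))"
```

```text
t 4.7 rotvec [ 0.001   0.0008 -0.0003] shift cur-tool mm [-0.1 -0.7  0.8] shift target-tool mm [-0.1 -0.7  0.8]
tcp world [ 0.5075 -0.0427  0.0994] face mm [-0.1  0.7 23.8] force face [0.3 4.1 8.8] gap 0.599 grip 60.5
```

The gap of about 51 mm at 60 N means both clips are pressed flush. Next I draw the cover off along the normal.

apply_moves(
  targets=[
    [0,0,-5,0,0,0,0.7],
    [0,0,-10,0,0,0,0.7],
    [0,0,-15,0,0,0,0.7],
    [0,0,0,0,0,0,0.7],
  ],
)

```text
time: 5.1
tool_pos: [0.4907, -0.0458, 0.125]
tool_rot: [0.301, -0.049, 0.952, 0.014]
ft_force: [0.1, 0.6, -1.2]
finger_gap: 0.596
grip_force: 65.1
```

```bash
python3 -c "
from h import *
delta(face_target([0,0,.14]))"
```

```text
t 5.1 rotvec [-0.0024  0.0023  0.0008] shift cur-tool mm [  0.5   0.4 -85.5] shift target-tool mm [  0.7   0.6 -85.5]
tcp world [ 0.4907 -0.0458  0.125 ] face mm [ 0.7 -0.6 54.5] force face [-0.5  0.6 -1.1] gap 0.596 grip 65.1
```

apply_moves(
  targets=[
    [0,0,-20,0,0,0,0.7],
    [0,0,-25,0,0,0,0.7],
    [0,0,-25,0,0,0,0.7],
    [0,0,-25,0,0,0,0.7],
    [0,0,-10,0,0,0,0.7],
  ],
)

```text
time: 5.6
tool_pos: [0.4307, -0.052, 0.2114]
tool_rot: [0.302, -0.049, 0.952, 0.014]
ft_force: [0.6, -0.6, -2.0]
finger_gap: 0.6
grip_force: 65.1
```

```bash
python3 - <<'E'
from h import *
from workcell import ctrl
delta(down_target([-.06,.20,.15]))
r=ctrl.get_image("scene"); cv2.imwrite("pics/s3.png",cv2.resize(r["color"][100:400,130:530],(800,600)))
E
```

```text
t 5.6 rotvec [-3.300e-03  6.137e-01  1.000e-04] shift cur-tool mm [  9.7 200.9  67.5] shift target-tool mm [-31.1 200.7  61.4]
tcp world [ 0.4307 -0.052   0.2114] face mm [  0.8  -0.7 159.9] force face [-0.7 -0.6 -1.9] gap 0.6 grip 65.1
```

View pics/s3.png

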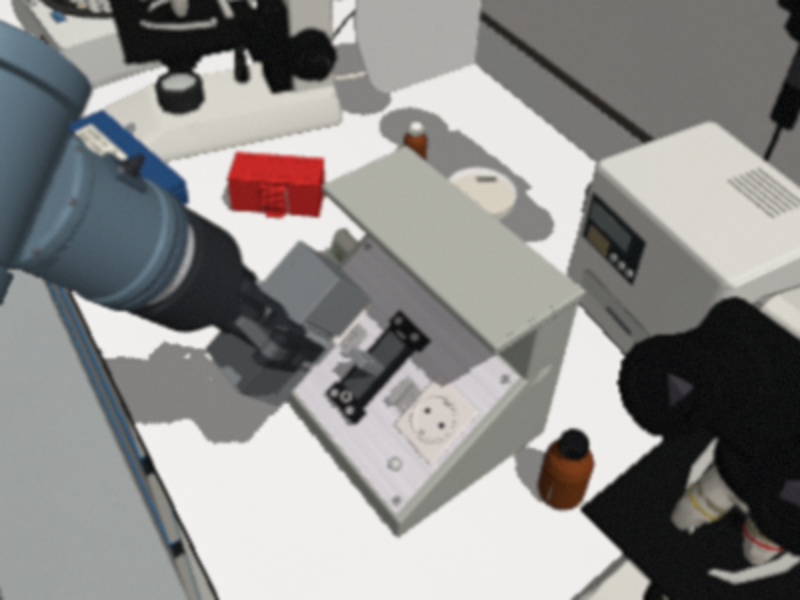

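The gripper holds the cover, seen at (290,330), and the lever stands midway at (365,350). I carry the cover left while levelling it.

apply_moves(
  targets=[
    [0,35,0,0,0,0,0.7],
    [0,40,0,0,0,0,0.7],
    [0,40,0,0,0,0,0.7],
    [0,40,0,0,0,0,0.7],
    [0,40,0,0,0,0,0.7],
  ],
)

```text
time: 6.15
tool_pos: [0.4111, 0.1394, 0.2092]
tool_rot: [0.301, -0.049, 0.952, 0.015]
ft_force: [-0.0, -1.1, -0.7]
finger_gap: 0.599
grip_force: 65.1
```

apply_moves(
  targets=[
    [0,0,0,0,0.12,0,0.7],
    [0,0,0,0,0.12,0,0.7],
    [0,0,0,0,0.12,0,0.7],
    [0,0,0,0,0.12,0,0.7],
    [0,0,0,0,0.12,0,0.7],
  ],
)

```text
time: 6.65
tool_pos: [0.412, 0.1382, 0.2088]
tool_rot: [0.003, -0.051, 0.999, 0.0]
ft_force: [-1.7, -0.0, -0.5]
finger_gap: 0.6
grip_force: 65.1
```

```bash
python3 - <<'E'
from h import *
delta(down_target([-.06,.20,.1]))
E
```

```text
t 6.65 rotvec [0.0003 0.0056 0.0005] shift cur-tool mm [-29.8   9.6 109. ] shift target-tool mm [-30.4   9.7 108.8]
tcp world [0.412  0.1382 0.2088] face mm [-1.000e-01  1.903e+02  1.573e+02] force face [-1.6  0.1  0.6] gap 0.6 grip 65.1
```

apply_moves(
  targets=[
    [-10,3,25,0,0.005,0,0.7],
    [-10,3,30,0,0,0,0.7],
    [-10,3,30,0,0,0,0.7],
    [0,0,24,0,0,0,0.7],
    [0,0,0,0,0,0,0.7],
  ],
)

```text
time: 7.15
tool_pos: [0.4381, 0.1495, 0.0962]
tool_rot: [-0.002, -0.051, 0.999, 0.0]
ft_force: [-0.4, -0.9, -0.7]
finger_gap: 0.595
grip_force: 65.1
```

```bash
python3 - <<'E'
from h import *
delta(down_target([-.06,.20,.0235]))
E
```

```text
t 7.15 rotvec [ 0.0004 -0.0033 -0.0004] shift cur-tool mm [-3.5  1.  72.6] shift target-tool mm [-3.2  1.  72.7]
tcp world [0.4381 0.1495 0.0962] face mm [-42.5 199.   49.5] force face [-0.8 -0.9 -0.3] gap 0.595 grip 65.1
```

apply_moves(
  targets=[
    [0,0,25,0,-0.003,0,0.7],
    [0,0,25,0,0,0,0.7],
    [0,0,12,0,0,0,0.7],
    [0,0,4,0,0,0,0.7],
    [0,0,0,0,0,0,0.7],
  ],
)

```text
time: 7.65
tool_pos: [0.4418, 0.1495, 0.0348]
tool_rot: [0.004, -0.05, 0.999, 0.0]
ft_force: [0.2, 0.7, -0.9]
finger_gap: 0.596
grip_force: 65.1
```

apply_moves(
  targets=[
    [0,0,0,0,0,0,0.7],
    [0,0,0,0,0,0,0.7],
  ],
)

```text
time: 7.85
tool_pos: [0.4425, 0.1495, 0.0357]
tool_rot: [0.005, -0.05, 0.999, -0.0]
ft_force: [-0.1, 0.1, -1.8]
finger_gap: 0.595
grip_force: 65.1
```

```bash
python3 - <<'E'
from h import *
delta(down_target([-.06,.20,.0235])); print(st()["ft_force"])
E
```

```text
t 7.85 rotvec [-0.0006  0.0102 -0.0009] shift cur-tool mm [ 1.3  1.5 12.2] shift target-tool mm [ 1.2  1.5 12.2]
tcp world [0.4425 0.1495 0.0357] face mm [-73.6 198.5  -2.6] force face [-1.1  0.1 -1.4] gap 0.595 grip 65.1
[-0.11653776  0.13604728 -1.76588646]
```

apply_moves(
  targets=[
    [0,0,5,0,0.01,0,0.7],
    [0,0,3,0,0,0,0.7],
    [0,0,0,0,0,0,0.7],
    [0,0,0,0,0,0,0.7],
  ],
)

```text
time: 8.25
tool_pos: [0.4414, 0.1494, 0.0263]
tool_rot: [-0.001, -0.05, 0.999, -0.0]
ft_force: [-0.8, 1.3, -0.9]
finger_gap: 0.599
grip_force: 65.1
```

```bash
python3 - <<'E'
from h import *
delta(down_target([-.06,.20,.0235])); print(st()["ft_force"])
E
```

```text
t 8.25 rotvec [-0.0005 -0.0026 -0.001 ] shift cur-tool mm [0.  1.5 2.8] shift target-tool mm [0.  1.5 2.8]
tcp world [0.4414 0.1494 0.0263] face mm [-79.9 198.5  -9.5] force face [-1.1  1.3 -0.4] gap 0.599 grip 65.1
[-0.80227443  1.2529818  -0.94228058]
```

apply_moves(
  targets=[
    [0,0,2,0,-0.002,0,0.7],
    [0,0,0,0,0,0,0.7],
    [0,0,0,0,0,0,0.7],
  ],
)

```text
time: 8.55
tool_pos: [0.4415, 0.1494, 0.0245]
tool_rot: [-0.0, -0.05, 0.999, -0.0]
ft_force: [-0.7, 0.3, -1.8]
finger_gap: 0.595
grip_force: 65.1
```

apply_moves(
  targets=[
    [0,0,1,0,0,0,0.7],
    [0,0,0,0,0,0,0.7],
    [0,0,0,0,0,0,0.7],
  ],
)

```text
time: 8.85
tool_pos: [0.4417, 0.1494, 0.024]
tool_rot: [0.0, -0.05, 0.999, -0.0]
ft_force: [-2.1, -0.2, 5.2]
finger_gap: 0.6
grip_force: 65.5
```

```bash
python3 - <<'E'
from h import *
delta(down_target([-.06,.20,.0235])); print(st()["ft_force"])
E
```

```text
t 8.85 rotvec [-0.0006  0.     -0.0009] shift cur-tool mm [0.4 1.5 0.5] shift target-tool mm [0.4 1.5 0.5]
tcp world [0.4417 0.1494 0.024 ] face mm [-81.  198.5 -11.7] force face [ 1.2 -0.   5.5] gap 0.6 grip 65.5
[-2.11144491 -0.23018567  5.21022656]
```

The cover has touched down, with about 6 N of contact. I release it and retreat straight up.

apply_moves(
  targets=[
    [0,0,0,0,0,0,0.35],
    [0,0,0,0,0,0,0.2],
    [0,0,0,0,0,0,0],
    [0,0,0,0,0,0,0],
    [0,0,0,0,0,0,0],
  ],
)

```text
time: 9.35
tool_pos: [0.4417, 0.1494, 0.0236]
tool_rot: [0.0, -0.05, 0.999, -0.0]
ft_force: [-0.1, 0.7, -0.4]
finger_gap: 1.003
grip_force: 0.0
```

apply_moves(
  targets=[
    [0,0,-10,0,0,0,0],
    [0,0,-25,0,0,0,0],
    [0,0,-45,0,0,0,0],
    [0,0,-45,0,0,0,0],
    [0,0,-45,0,0,0,0.3],
  ],
)

```text
time: 9.85
tool_pos: [0.4412, 0.1495, 0.196]
tool_rot: [0.0, -0.05, 0.999, -0.0]
ft_force: [0.7, 0.4, 0.2]
finger_gap: 0.861
grip_force: 0.0
```

apply_moves(
  targets=[
    [0,0,-20,0,-0.12,0,1],
    [0,0,0,0,-0.12,0,1],
    [0,0,0,0,-0.12,0,1],
    [0,0,0,0,-0.12,0,1],
    [0,0,0,0,-0.12,0,1],
  ],
)

```text
time: 10.35
tool_pos: [0.4417, 0.1495, 0.2149]
tool_rot: [0.298, -0.048, 0.953, 0.015]
ft_force: [0.4, 0.5, 0.6]
finger_gap: 0.003
grip_force: 0.0
```

```bash
python3 - <<'E'
from h import *
from workcell import ctrl
delta(face_target([.035,0,.11]))
r=ctrl.get_image("scene"); cv2.imwrite("pics/s4.png",cv2.resize(r["color"][100:400,130:530],(800,600)))
E
```

```text
t 10.35 rotvec [-0.0011 -0.0042 -0.0002] shift cur-tool mm [  -6.7 -198.6   34.9] shift target-tool mm [  -6.5 -198.6   34.7]
tcp world [0.4417 0.1495 0.2149] face mm [ 28.5 198.6 144.7] force face [0.8 0.5 0.2] gap 0.003 grip 0.0
```

View pics/s4.png

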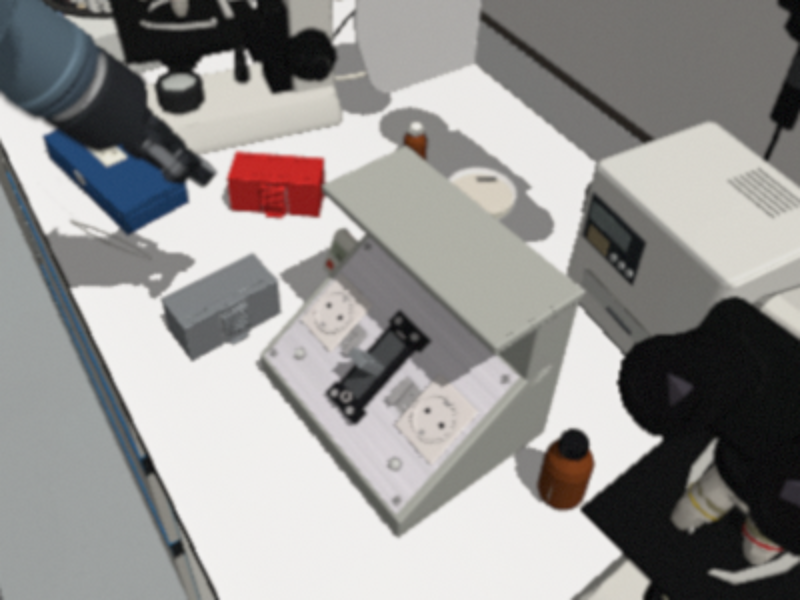

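The cover stands flat, open side down, at (222,305). The timer and bottle are untouched, and the lever is still midway at (365,360). Next I approach the up-slope side of the lever with the fingers shut.

apply_moves(
  targets=[
    [0,-40,2,-0.001,-0.004,0,1],
    [0,-40,2,0,0,0,1],
    [0,-40,2,0,0,0,1],
    [0,-40,2,0,0,0,1],
    [0,-38,2,0,0,0,1],
  ],
)

```text
time: 10.9
tool_pos: [0.4675, -0.0473, 0.2068]
tool_rot: [0.297, -0.049, 0.953, 0.015]
ft_force: [0.7, -0.1, -0.4]
finger_gap: -0.0
grip_force: 0.0
```

apply_moves(
  targets=[
    [0,0,0,0,0,0,1],
    [0,0,0,0,0,0,1],
  ],
)

```text
time: 11.1
tool_pos: [0.4671, -0.0465, 0.2057]
tool_rot: [0.296, -0.047, 0.954, 0.016]
ft_force: [0.0, -0.3, 0.5]
finger_gap: -0.001
grip_force: 0.0
```

```bash
python3 - <<'E'
from h import *
delta(face_target([.028,0,.034]))
E
```

```text
t 11.1 rotvec [-0.0002 -0.0084 -0.0032] shift cur-tool mm [ -1.2  -1.  100.1] shift target-tool mm [ -0.3  -1.  100.1]
tcp world [ 0.4671 -0.0465  0.2057] face mm [ 27.7   1.  134.1] force face [ 0.3 -0.3  0.4] gap -0.001 grip 0.0
```

apply_moves(
  targets=[
    [0,-1,20,0,-0.008,-0.003,1],
    [0,0,30,0,0,0,1],
    [0,0,25,0,0,0,1],
    [0,0,0,0,0,0,1],
    [0,0,0,0,0,0,1],
  ],
)

```text
time: 11.6
tool_pos: [0.5094, -0.0399, 0.1435]
tool_rot: [0.3, -0.051, 0.953, 0.016]
ft_force: [0.4, 0.2, 0.3]
finger_gap: 0.001
grip_force: 0.0
```

```bash
python3 - <<'E'
from h import *
delta(face_target([.028,0,.034]))
E
```

```text
t 11.6 rotvec [ 0.0037 -0.0012  0.0044] shift cur-tool mm [-1.  -3.4 24.6] shift target-tool mm [-1.  -3.3 24.6]
tcp world [ 0.5094 -0.0399  0.1435] face mm [27.   3.3 58.6] force face [0.6 0.2 0. ] gap 0.001 grip 0.0
```

apply_moves(
  targets=[
    [-1,-3,10,0.003,-0.001,0.004,1],
    [0,0,14,0,0,0,1],
    [0,0,0,0,0,0,1],
    [0,0,0,0,0,0,1],
  ],
)

```text
time: 12.0
tool_pos: [0.5248, -0.0432, 0.1259]
tool_rot: [0.302, -0.048, 0.952, 0.014]
ft_force: [0.1, 0.3, 0.4]
finger_gap: -0.001
grip_force: 0.0
```

```bash
python3 - <<'E'
from h import *
delta(face_target([.0,0,.034]))
E
```

```text
t 12.0 rotvec [-0.0026  0.0026 -0.0003] shift cur-tool mm [29.1  1.5  1.6] shift target-tool mm [29.1  1.5  1.7]
tcp world [ 0.5248 -0.0432  0.1259] face mm [29.1 -1.5 35.7] force face [0.3 0.3 0.3] gap -0.001 grip 0.0
```

Now I push down-slope (tool +x) toward off.

apply_moves(
  targets=[
    [8,1,1,0,0,0,1],
    [8,0,0,0,0,0,1],
    [6,0,0,0,0,0,1],
    [4,0,0,0,0,0,1],
    [0,0,0,0,0,0,1],
  ],
)

```text
time: 12.5
tool_pos: [0.5043, -0.045, 0.1097]
tool_rot: [0.302, -0.047, 0.952, 0.014]
ft_force: [3.4, 2.1, 1.2]
finger_gap: 0.001
grip_force: 1.6
```

```bash
python3 - <<'E'
from h import *
delta(face_target([-.002,0,.034]))
E
```

```text
t 12.5 rotvec [-0.0035  0.0032 -0.002 ] shift cur-tool mm [5.  1.2 0.2] shift target-tool mm [5.  1.2 0.2]
tcp world [ 0.5043 -0.045   0.1097] face mm [ 3.  -1.2 34.2] force face [ 3.7  1.8 -1.1] gap 0.001 grip 1.6
```

apply_moves(
  targets=[
    [3,0,0,0,0,0,1],
    [1,0,0,0,0,0,1],
    [0,0,0,0,0,0,1],
  ],
)

```text
time: 12.8
tool_pos: [0.5023, -0.0457, 0.1085]
tool_rot: [0.303, -0.047, 0.952, 0.014]
ft_force: [7.5, 3.6, 3.2]
finger_gap: -0.001
grip_force: 3.5
```

apply_moves(
  targets=[
    [2,0,0,0,0,0,1],
    [0,0,0,0,0,0,1],
    [0,0,0,0,0,0,1],
  ],
)

```text
time: 13.1
tool_pos: [0.5015, -0.0461, 0.1081]
tool_rot: [0.304, -0.047, 0.952, 0.013]
ft_force: [10.4, 4.8, 4.0]
finger_gap: 0.001
grip_force: 4.9
```

```bash
python3 - <<'E'
from h import *
delta(face_target([-.002,0,.034]))
E
```

```text
t 13.1 rotvec [-0.0048  0.0068 -0.0015] shift cur-tool mm [1.7 2.1 0.5] shift target-tool mm [1.7 2.1 0.5]
tcp world [ 0.5015 -0.0461  0.1081] face mm [-0.3 -2.1 34.5] force face [11.2  3.7 -2.9] gap 0.001 grip 4.9
```

apply_moves(
  targets=[
    [3,1,0,0,0,0,1],
    [0,0,0,0,0,0,1],
    [0,0,0,0,0,0,1],
  ],
)

```text
time: 13.4
tool_pos: [0.4982, -0.0458, 0.1057]
tool_rot: [0.303, -0.047, 0.952, 0.013]
ft_force: [5.1, -0.5, 5.9]
finger_gap: 0.0
grip_force: 3.8
```

apply_moves(
  targets=[
    [3,1,0,0,0,0,1],
    [0,0,0,0,0,0,1],
    [0,0,0,0,0,0,1],
  ],
)

```text
time: 13.7
tool_pos: [0.4976, -0.0459, 0.1058]
tool_rot: [0.305, -0.047, 0.951, 0.012]
ft_force: [13.3, 1.8, 6.9]
finger_gap: 0.005
grip_force: 6.3
```

```bash
python3 - <<'E'
from h import *
delta(face_target([-.002,0,.034]))
E
```

```text
t 13.7 rotvec [-0.0076  0.009  -0.0015] shift cur-tool mm [-2.8  1.5  0.8] shift target-tool mm [-2.8  1.5  0.8]
tcp world [ 0.4976 -0.0459  0.1058] face mm [-4.8 -1.5 34.8] force face [15.   0.4 -2.1] gap 0.005 grip 6.3
```

apply_moves(
  targets=[
    [3,0,0,0,0,0,1],
    [0,0,0,0,0,0,1],
    [0,0,0,0,0,0,1],
  ],
)

```text
time: 14.0
tool_pos: [0.4969, -0.0464, 0.1059]
tool_rot: [0.306, -0.047, 0.951, 0.012]
ft_force: [19.6, 5.7, 10.2]
finger_gap: -0.002
grip_force: 9.2
```

```bash
python3 - <<'E'
from h import *
delta(face_target([.02,0,.034]))
E
```

```text
t 14.0 rotvec [-0.0079  0.0126 -0.0014] shift cur-tool mm [-25.3   2.    1.6] shift target-tool mm [-25.3   1.9   1.3]
tcp world [ 0.4969 -0.0464  0.1059] face mm [-5.3 -1.9 35.3] force face [22.3  3.7 -3.1] gap -0.002 grip 9.2
```

The lever is at the off stop: 22 N with no further motion. I back off, lift over it, and come down on its lower side.

apply_moves(
  targets=[
    [-20,0,0,0,0,0,1],
    [-4,2,-5,-0.007,0.012,-0.001,1],
    [0,0,-25,0,0,0,1],
    [0,0,-25,0,0,0,1],
    [0,0,0,0,0,0,1],
  ],
)

```text
time: 14.5
tool_pos: [0.4798, -0.0439, 0.1613]
tool_rot: [0.296, -0.049, 0.954, 0.016]
ft_force: [0.4, -0.7, 0.4]
finger_gap: -0.003
grip_force: 0.0
```

apply_moves(
  targets=[
    [20,0,0,0,0,0,1],
    [25,0,0,0,0,0,1],
    [22,0,0,0,0,0,1],
    [0,0,0,0,0,0,1],
    [0,0,0,0,0,0,1],
  ],
)

```text
time: 15.0
tool_pos: [0.425, -0.0492, 0.1213]
tool_rot: [0.295, -0.048, 0.954, 0.017]
ft_force: [0.3, -0.3, 0.9]
finger_gap: 0.005
grip_force: 0.0
```

```bash
python3 - <<'E'
from h import *
from workcell import ctrl
delta(face_target([-.048,0,.034]))
r=ctrl.get_image("scene"); cv2.imwrite("pics/s5.png",cv2.resize(r["color"][220:360,240:400],(640,560),interpolation=cv2.INTER_CUBIC))
E
```

```text
t 15.0 rotvec [ 0.0034 -0.011  -0.0025] shift cur-tool mm [-8.  -2.8 55.1] shift target-tool mm [-7.4 -2.6 55.2]
tcp world [ 0.425  -0.0492  0.1213] face mm [-55.4   2.6  89.2] force face [ 0.7 -0.3  0.6] gap 0.005 grip 0.0
```

View pics/s5.png

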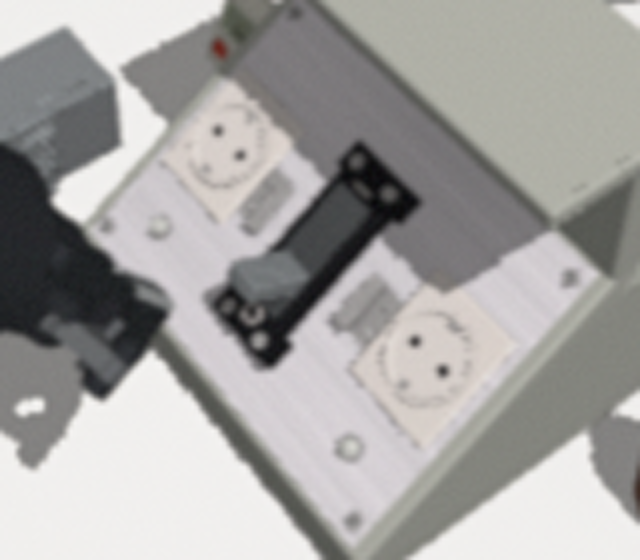

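The lever now leans down-slope at (270,275), which is off. I descend below it and throw it up.

apply_moves(
  targets=[
    [-5,-2,15,0.003,-0.011,-0.002,1],
    [0,0,20,0,0,0,1],
    [0,0,17,0,0,0,1],
    [0,0,0,0,0,0,1],
    [0,0,0,0,0,0,1],
  ],
)

```text
time: 15.55
tool_pos: [0.4592, -0.047, 0.0818]
tool_rot: [0.3, -0.05, 0.952, 0.016]
ft_force: [0.5, -0.7, 0.6]
finger_gap: 0.002
grip_force: 0.0
```

```bash
python3 - <<'E'
from h import *
delta(face_target([-.0,0,.034]))
E
```

```text
t 15.55 rotvec [ 0.0024 -0.0001  0.0019] shift cur-tool mm [-49.9  -1.5   3.2] shift target-tool mm [-49.9  -1.4   3.2]
tcp world [ 0.4592 -0.047   0.0818] face mm [-49.9   1.4  37.2] force face [ 0.7 -0.7  0.3] gap 0.002 grip 0.0
```

apply_moves(
  targets=[
    [-8,-1,2,0.002,0,0.001,1],
    [-10,0,0,0,0,0,1],
    [-10,0,0,0,0,0,1],
    [-10,0,0,0,0,0,1],
    [-8,0,0,0,0,0,1],
  ],
)

```text
time: 16.05
tool_pos: [0.4978, -0.0444, 0.1078]
tool_rot: [0.301, -0.049, 0.952, 0.014]
ft_force: [-1.2, -0.2, -2.7]
finger_gap: 0.001
grip_force: 1.0
```

apply_moves(
  targets=[
    [-4,0,0,0,0,0,1],
    [0,0,0,0,0,0,1],
    [0,0,0,0,0,0,1],
  ],
)

```text
time: 16.35
tool_pos: [0.501, -0.0443, 0.1094]
tool_rot: [0.301, -0.049, 0.952, 0.014]
ft_force: [-0.5, -0.6, -0.2]
finger_gap: 0.002
grip_force: 0.0
```

```bash
python3 - <<'E'
from h import *
delta(face_target([.002,0,.034]))
E
```

```text
t 16.35 rotvec [-0.0017  0.0016  0.0008] shift cur-tool mm [-1.8  0.2  1.8] shift target-tool mm [-1.8  0.2  1.8]
tcp world [ 0.501  -0.0443  0.1094] face mm [ 0.2 -0.2 35.8] force face [-0.5 -0.5  0.2] gap 0.002 grip 0.0
```

apply_moves(
  targets=[
    [-3,0,1,0,0,0,1],
    [0,0,0,0,0,0,1],
    [0,0,0,0,0,0,1],
  ],
)

```text
time: 16.65
tool_pos: [0.5039, -0.0438, 0.1097]
tool_rot: [0.301, -0.049, 0.952, 0.015]
ft_force: [-0.5, 0.9, 0.2]
finger_gap: 0.002
grip_force: 0.0
```

apply_moves(
  targets=[
    [-3,0,0,0,0,0,1],
    [0,0,0,0,0,0,1],
    [0,0,0,0,0,0,1],
  ],
)

```text
time: 16.95
tool_pos: [0.5051, -0.0433, 0.1103]
tool_rot: [0.299, -0.049, 0.953, 0.015]
ft_force: [-7.5, -3.1, -1.1]
finger_gap: -0.001
grip_force: 3.5
```

```bash
python3 - <<'E'
from h import *
delta(face_target([.002,0,.034]))
E
```

```text
t 16.95 rotvec [-0.0006 -0.002   0.0003] shift cur-tool mm [ 2.1 -0.3  0.1] shift target-tool mm [ 2.1 -0.3  0.1]
tcp world [ 0.5051 -0.0433  0.1103] face mm [ 4.1  0.3 34.1] force face [-7.  -2.3  3.5] gap -0.001 grip 3.5
```

apply_moves(
  targets=[
    [-3,0,0,0,0,0,1],
    [0,0,0,0,0,0,1],
    [0,0,0,0,0,0,1],
  ],
)

```text
time: 17.25
tool_pos: [0.5056, -0.043, 0.1103]
tool_rot: [0.298, -0.049, 0.953, 0.015]
ft_force: [-21.3, -8.9, 1.6]
finger_gap: 0.002
grip_force: 10.6
```

apply_moves(
  targets=[
    [-2,0,0,0,0,0,1],
    [0,0,0,0,0,0,1],
    [0,0,0,0,0,0,1],
  ],
)

```text
time: 17.55
tool_pos: [0.5059, -0.0428, 0.1103]
tool_rot: [0.296, -0.049, 0.954, 0.015]
ft_force: [-31.8, -12.6, 5.4]
finger_gap: -0.003
grip_force: 15.6
```

```bash
python3 - <<'E'
from h import *
delta(face_target([-.03,0,.034]))
E
```

```text
t 17.55 rotvec [-0.0004 -0.0082  0.0005] shift cur-tool mm [34.8 -0.7 -0.1] shift target-tool mm [34.8 -0.7 -0.4]
tcp world [ 0.5059 -0.0428  0.1103] face mm [ 4.8  0.7 33.6] force face [-23.9  -9.3  23.3] gap -0.003 grip 15.6
```

At the on stop. I back off, retreat along the normal and look.

apply_moves(
  targets=[
    [10,0,0,0,0,0,1],
    [20,0,-3,0,0,0,1],
    [0,0,-30,0,0,0,1],
    [0,0,-45,0,0,0,1],
    [0,0,-45,0,0,0,1],
  ],
)

```text
time: 18.05
tool_pos: [0.4178, -0.0519, 0.1941]
tool_rot: [0.3, -0.049, 0.953, 0.016]
ft_force: [0.8, -1.3, 1.0]
finger_gap: -0.003
grip_force: 0.0
```

apply_moves(
  targets=[
    [0,0,-40,0,0,0,1],
    [0,0,0,0,0,0,1],
    [0,0,0,0,0,0,1],
  ],
)

```text
time: 18.35
tool_pos: [0.3968, -0.0561, 0.2288]
tool_rot: [0.303, -0.049, 0.952, 0.012]
ft_force: [-0.1, 0.7, -0.2]
finger_gap: -0.004
grip_force: 0.0
```

```bash
python3 - <<'E'
from h import *
from workcell import ctrl
delta(face_target([-.03,0,.15]))
r=ctrl.get_image("scene"); cv2.imwrite("pics/s6.png",cv2.resize(r["color"][150:370,180:440],(780,600),interpolation=cv2.INTER_CUBIC))
E
```

```text
t 18.35 rotvec [-0.0056  0.0058  0.0022] shift cur-tool mm [13.   1.6 43.6] shift target-tool mm [12.8  1.3 43.7]
tcp world [ 0.3968 -0.0561  0.2288] face mm [-17.2  -1.3 193.7] force face [-0.2  0.7 -0.2] gap -0.004 grip 0.0
```

View pics/s6.png

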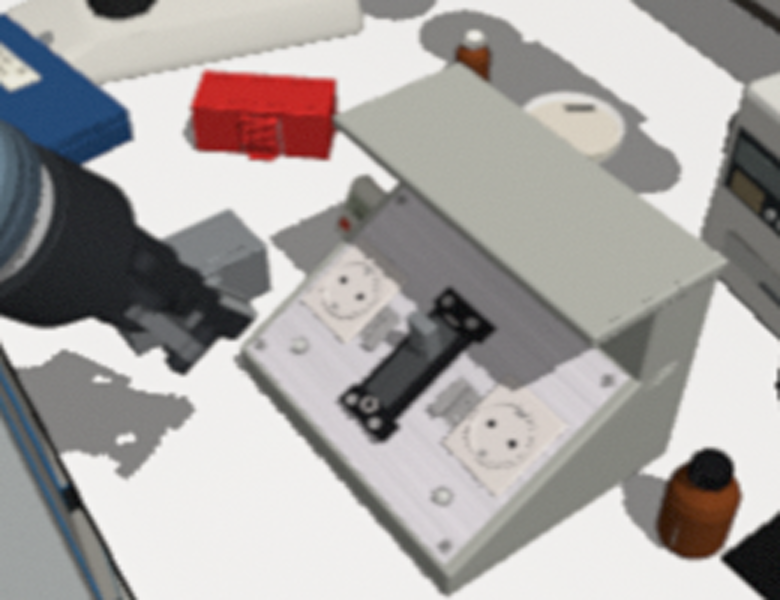

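The lever at (425,330) leans up-slope and holds on. The cover stands on the worktop at (220,255), the bottle and timer are in place, and the gripper is clear.

```bash
python3 -c "
from workcell import ctrl
print(ctrl.hand_in())"
```

```text
the job is handed in; nothing more can be done
None
```

The splash cover is off and was set down open side down on the worktop; the breaker was pushed fully off, then thrown fully on, where it held, with the bottle and timer left in place, and the job was handed in at about 18 s (no verdict was returned).

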